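Offer an opened spring clip to the job card on its bench rail

TASK

First slide the job-card carrier out of its hood by its upright tab until the tab is in line with the pointer beside the rail, and leave it there. Then squeeze the spring clip's handles, lift the opened clip off its parking blade and bring it down over the middle of the card's top edge, one jaw on each side of the card and neither touching it. Finish while holding it there, squeezed well open and still; do not let go, and do not disturb the other things on the bench.

Things in the scene. Friction and masses are not known exactly. Their poses are not given: they have to be found in the camera images.
- rail: Aluminium bench rail, 370 long x 70 wide x 8 high plus two ribs up to z = 14, fixed, at any moderate yaw. Origin on the underside; its y axis runs along the rail, the rail reaches from y = -205 to y = +165. A blue sheet-metal hood, open at both ends, 76 wide (x) and 124 high, covers y = -195 to y = -90; the card is parked in it.
- carrier (a joint): Position of the steel carrier along the rail (m): 0 = parked in the hood, grows as it slides towards the rail's +y, 0.155 at the end stop. Friction of about 2 N holds it where it is left. At value q the tab stands at rail y = -20 mm + q and the card's middle at rail y = -135 mm + q.
- tab (a point): Grip point in the carrier's upright black tab: 14 thick along the rail (y), 26 wide (x), standing 22 to 68 above the table; the point is on its middle (white line), 50 above the table. Axes as the rail's. Pinch it along the rail's y, or push it. The carrier's plate lies under it, top at 22; the card's nearest edge is 65 to the -y side.
- pointer: Steel block 22 x 20 x 36 high, fixed on the table on the rail's +x side; a thin dark needle on top points across the rail, its end 32 from the rail's middle line. Origin underneath, in line with the needle; axes as the rail's. The tab is in line when its rail y equals the pointer's. Its place along the rail varies (carrier value 0.105 to 0.135).
- card_top (a point): Middle of the card's top edge, on the carrier. The stiff grey card stands upright along the rail: 100 long (y), 3 thick (x), its top edge 105 above the table; 73 of its height is free above its 14 wide foot. Axes as the rail's: x is the card's normal, z up. It moves with the carrier.
- stand: Grey parking block 84 (x) x 70 (y) x 15 high, fixed, with an upright steel blade 3 thick (x), 44 long (y), its top 46 above the table. Origin under its middle. The clip is parked on the blade. It stands in either of two places on the robot's right; a round flange casting is in the other one.
- clip: Dark steel spring clip, about 140 g, 28 wide (its y), like a clothes peg: handles up, pivot in the middle, jaws down. Origin on the pivot, parked 60 above the table, handle tips 106. Pose is of the -x half (it turns 0.25 rad about y as the clip opens). Handles close along its x: 54 over the outer faces at rest, 30 and parallel when fully squeezed. Grip with the TCP about 35 above the pivot.
- clip_b (a joint): Angle between the clip's halves (rad): 0 with the jaws closed on a 3 mm blade, 0.5 fully open at its stop (jaw tips then about 25 mm apart). It takes about 6 N at the handle tips to start and 13 N to open it fully; a grip of 20 to 40 N keeps it fully open. It springs shut when released.
- jaw_a (a point): Inner lower edge of the jaw of the clip's -x half, middle of its width; 45 below the pivot when closed. Each jaw pad is 5 thick and 15 high; above the pads the throat is free up to 6 below the pivot.
- jaw_b (a point): The same on the other half (+x side). The middle of jaw_a and jaw_b is the middle of the gape.
- flange: Bystander: round aluminium flange casting, 76 diameter, 34 high, loose.
- spray: Bystander: steel spray can, 66 diameter, 190 high, loose.
- driver: Bystander: screwdriver with a blue handle, lying, loose.
- wrench: Bystander: steel wrench, lying, loose.
- bearing: Bystander: steel bearing ring, 52 diameter, 15 high, loose.
- cup: Bystander: white plastic cup, 72 diameter, 85 high, loose.
- tube: Bystander: aluminium tube, 28 diameter, 240 long, lying, loose.

How it is judged:
By the outcome, as a careful person would: the job done as asked, in the order asked, and still so for the second after the job is handed in, while the arm keeps its last pose, push and grip.
It also fails if it takes over 58 s, if anything falls off the work surface, if the arm or the gripper's body presses on something with over 40 N, if the wrist force passes 120 N, or if a joint passes its speed limit or range.

ROBOT

A 7-joint arm with a two-finger parallel gripper is mounted at the origin on the work surface. World frame = base frame: x ahead of the robot, y to its left, z up, the work surface at z = 0. Lengths are in m, angles in rad, forces in N, time in s.
With the tool pointing down it reaches from about 0.425 to 0.975 m from the base axis. Payload 16.7 kg.
Tool frame: the origin (TCP) lies between the finger pads, 19 mm behind the fingertips; this is the grasp point; z points along the fingers, y is the line along which they close (so a half turn about z gives the same grasp; the last joint's range is limited). The gripper opens to 85 mm and grips with 20 to 120 N. Pads are 22 mm wide; open, the fingers measure 114 mm over their backs; the gripper's body (76 mm by 85 mm) begins 54 mm behind the grasp point. The pads swing forward as they close: fully open they stand 13 mm farther back than shut.
Start: joints at [-1.3, 0.426, 0.074, 1.606, -0.034, 1.111, -0.067], TCP at [0.275, 0.616, 0.25] pointing down, gripper open.
Joint ranges: [-2.85, 2.85], [-0.5, 2.14], [-1.23, 1.37], [0.21, 2.46], [-1.02, 4.16], [0.16, 2.05], [-2.73, 2.73]. Speed limits (rad/s): [1.89, 1.89, 2.39, 2.39, 3.01, 3.01, 3.01].

INTERFACE

Orientations are given as a 3x3 rotation matrix whose columns are the frame's x, y, z axes.
In Python, from station import bot gives the robot as it stands.
- The arm moves only by the tool play_rows, never from a script. Its argument "steps" is a list of rows, each a list of 3 entries, a list of its own where there are three numbers: the opening, from -1 (shut) to 1 (fully open), then the shift along the world's x, y, z in cm, then the turn, a rotation vector about the world's x, y, z in degrees. A call has exactly 10 rows; each row shifts and turns the commanded pose from where the row before left it; what a row does not reach is not made up. A row lasts 1/10 s, in which the tool goes at most 50 mm and 8.59 degrees, less where a joint would pass 70% of its speed; a pose out of reach is approached as far as the arm can. A call with a gripper value outside its range is refused whole. The fingers move at their own pace and stop on an object; "newtons" is the grip in N (left out, the last holds). Time passes only in rows, so rows that do not move let the fingers close, or fill a call up. It gives the time, the measured TCP pose, the force, the opening and the grip force at its end, in the units of the state.
- bot.sense(): the state, without advancing time (a new reading comes with each control period).
- bot.read_camera(name): name is "scene" or "top" or "wrist"; returns a dict with "frame" (420x560x3 uint8, blue, green, red), "range_z" (420x560 float32, m along the optical axis (not along the pixel's ray), 0 where there is no reading), "fx", "fy", "cx", "cy" (pixels), "T" (4x4, takes a point from camera to world coordinates). Camera axes: x right, y up, looking along -z (the intrinsics and any distortion apply to the point x, -y, -z); pixel columns grow to the right and rows downward; lengths in m; the calibration is good to about 2 mm. The wrist camera is an equidistant fisheye: a pixel r from the principal point sees the ray r / f radians off the axis. A picture is of the moment at which its call begins.
- bot.close_job(): hands the job in; it is judged then, once.
The state is a dict: "time": time; "q": joint angles; "qvel": joint speeds; "joint_efforts": joint torques, N m; "position": TCP position; "eef_rot": TCP orientation; "force": force on the tool from outside, world axes, zero at the start; "ft_torque": the same for the moment, N m; "grip_width": opening from 0.0 (shut) to 1.0 (fully open); "grasp_force": force on a finger pad.
Only numpy, scipy, OpenCV 4.12 (cv2) and the standard library are available. Lean on these libraries where they do the work, as an engineer would, in place of code of your own. Each camera call takes 0.05 s, during which the arm holds its last target. There are 200 camera calls.

## Working session

There is one attempt and no reset: what is moved stays moved. The work goes in short steps, Python scripts to look and compute and a tool call to move; the robot and the scene stay as the last step left them, time stands still between calls to the robot, and variables do not carry over. Pictures are saved under pics/ and viewed, at most 14 in all, crops included, and the job is handed in when it is done.

Besides the shell and the picture viewer there is one more tool, called after "Emit:" as name(argument=value, ...) on one line, values as JSON. play_rows: Moves the arm, as the interface text tells. Its arguments: {"type":"object","properties":{"steps":{"type":"array","items":{"type":"array"}},"newtons":{"type":"number"}},"required":["steps"]}

```bash
mkdir -p pics
cat > h.py <<'E'
from station import bot
import numpy as np, cv2
def cam(n):
    return bot.read_camera(n)
def cloud(c):
    d=c["range_z"]; v,u=np.mgrid[0:d.shape[0],0:d.shape[1]]
    P=np.stack([(u-c["cx"])/c["fx"]*d,-(v-c["cy"])/c["fy"]*d,-d],-1)
    W=P@c["T"][:3,:3].T+c["T"][:3,3]
    W[d==0]=np.nan
    return W
E
python3 - <<'E'
from h import *
s=bot.sense(); print(s["time"],s["position"],s["eef_rot"])
for n in("top","scene"):
    c=cam(n); cv2.imwrite(f"pics/{n}0.png",c["frame"]); np.savez(f"{n}0.npz",**c); print(n,c["fx"],c["cx"],c["cy"],c["T"],[k for k in c])
E
```

```text
0.0 [0.27496969 0.61603708 0.24932994] [[-9.13160409e-01  4.07600145e-01 -4.34565644e-04]
 [ 4.07600370e-01  9.13159670e-01 -1.16436797e-03]
 [-7.77687332e-05 -1.24038385e-03 -9.99999228e-01]]
top 424.3661067323137 276.08053918505226 204.78811524544372 [[ 5.55529653e-04  9.88420465e-01 -1.51738839e-01  4.10593171e-01]
 [-9.99833611e-01 -2.21764766e-03 -1.81061458e-02 -4.36353474e-02]
 [-1.82329883e-02  1.51723650e-01  9.88254771e-01  1.33010173e+00]
 [ 0.00000000e+00  0.00000000e+00  0.00000000e+00  1.00000000e+00]] ['frame', 'range_z', 'fx', 'fy', 'cx', 'cy', 'T']
scene 541.2241247464186 282.42839031717233 214.10245997864416 [[-0.40203691 -0.64722382  0.64766323  1.59763675]
 [ 0.91560307 -0.279459    0.28909115  0.42219512]
 [-0.00611136  0.70922775  0.70495294  1.17834581]
 [ 0.          0.          0.          1.        ]] ['frame', 'range_z', 'fx', 'fy', 'cx', 'cy', 'T']
```

View pics/top0.png

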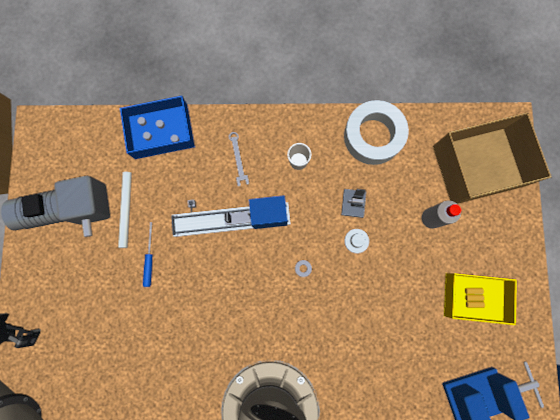

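View pics/scene0.png

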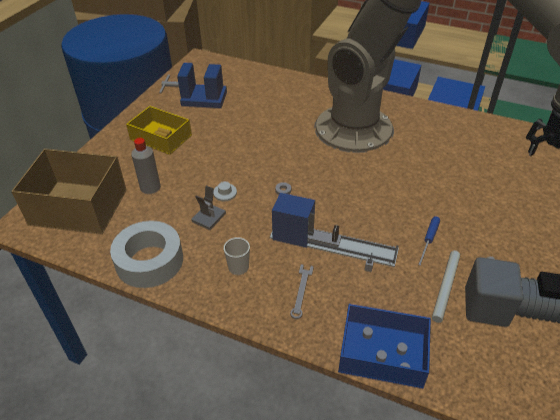

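The top view shows the rail from (173,225) to (290,212), the hood at (268,211), the tab at about (228,218), the pointer at (192,203), the clip and stand at (354,202) and the flange at (357,240). The scene view agrees. Next I'll measure them.

Run:
```python
from h import *
im={}
for n in("top","scene"):
    c=dict(np.load(f"{n}0.npz")); W=cloud(c); im[n]=c
    z=W[...,2]; 
    def rep(name,box,lo,hi):
        m=(W[...,0]>box[0])&(W[...,0]<box[1])&(W[...,1]>box[2])&(W[...,1]<box[3])&(z>lo)&(z<hi)
        p=W[m]; 
        if len(p)<3: print(n,name,len(p)); return
        r=cv2.minAreaRect((p[:,:2]*1000).astype(np.float32)); print(n,name,len(p),np.round(np.median(p,0)*1000,1),"rect",np.round(r[0],1),np.round(r[1],1),round(r[2],1))
    R=(.25,.75,-.1,.35)
    rep("rail",R,.005,.018); rep("hood",R,.115,.135); rep("tab",(.3,.7,-.05,.15),.055,.075)
    rep("pointer",(.38,.6,.1,.22),.025,.05)
    S=(.3,.6,-.4,-.13)
    rep("block",(.38,.6,-.4,-.13),.008,.02); rep("clip",S,.05,.2); rep("cliptop",S,.09,.2);rep("flange",S,.028,.04)
    rep("cup",(.4,.75,-.15,.0),.06,.1)
c=im["top"]["frame"]; a=cv2.resize(c[180:250,160:300],None,fx=5,fy=5,interpolation=cv2.INTER_CUBIC)[:300]
b=cv2.resize(c[180:230,320:400],None,fx=5,fy=5,interpolation=cv2.INTER_CUBIC)
d=cv2.resize(im["scene"]["frame"][175:235,180:240],None,fx=5,fy=5,interpolation=cv2.INTER_CUBIC)[:250]
o=np.zeros((600,800,3),np.uint8); o[:300,:700]=a; o[300:550,:400]=b; o[300:550,420:720]=d
cv2.imwrite("pics/crop.png",o)
```

```text
top rail 1667 [556.6 172.8   8.3] rect [500.5 123.9] [498.9 446.4] 0.0
top hood 963 [581.2   1.7 122.6] rect [582.6   1.8] [ 76.3 104.7] 5.9
top tab 72 [561.7 121.6  66.2] rect [555.7  44.5] [182.2  32.6] 79.0
top pointer 14 [567.5 120.2  35. ] rect [565.7 121.4] [ 9.6 25.3] 65.2
top block 418 [ 524.2 -265.2   12.1] rect [ 526.6 -267.7] [141.4 146.7] 88.5
top clip 21 [ 594.9 -264.   103.4] rect [ 595.5 -263.6] [ 8.  27.4] 0.6
top cliptop 21 [ 594.9 -264.   103.4] rect [ 595.5 -263.6] [ 8.  27.4] 0.6
top flange 134 [ 500.8 -269.6   33.7] rect [ 500.7 -269.6] [37.3 37. ] 89.9
top cup 86 [725.6 -74.8  81.7] rect [648.9 -56.4] [ 60.7 231.9] 70.2
scene rail 1669 [576.8 169.6   8.4] rect [500.4 124.1] [447.7 498. ] 89.9
scene hood 775 [587.3   4.4 123.2] rect [583.    3.2] [ 84.6 105.4] 5.7
scene tab 259 [616.5  32.   65.9] rect [583.4  39.8] [ 75.4 188.5] 22.4
scene pointer 47 [580.6 129.5  34.7] rect [579.5 120.8] [23.8 47.9] 36.4
scene block 232 [ 524.3 -253.1   12.1] rect [ 502.4 -290.9] [276.6 163.7] 31.8
scene clip 49 [ 597.5 -266.    97.1] rect [ 595.2 -263.4] [ 8.8 30.8] 2.3
scene cliptop 37 [ 597.2 -262.4  101.9] rect [ 595.  -263.4] [31.1  8.7] 89.1
scene flange 95 [ 503.5 -268.7   33.2] rect [ 504.5 -268.2] [48.  38.7] 51.5
scene cup 307 [724.3 -59.5  77.4] rect [688.8 -53.7] [ 59.3 176.6] 57.5
```

View pics/crop.png

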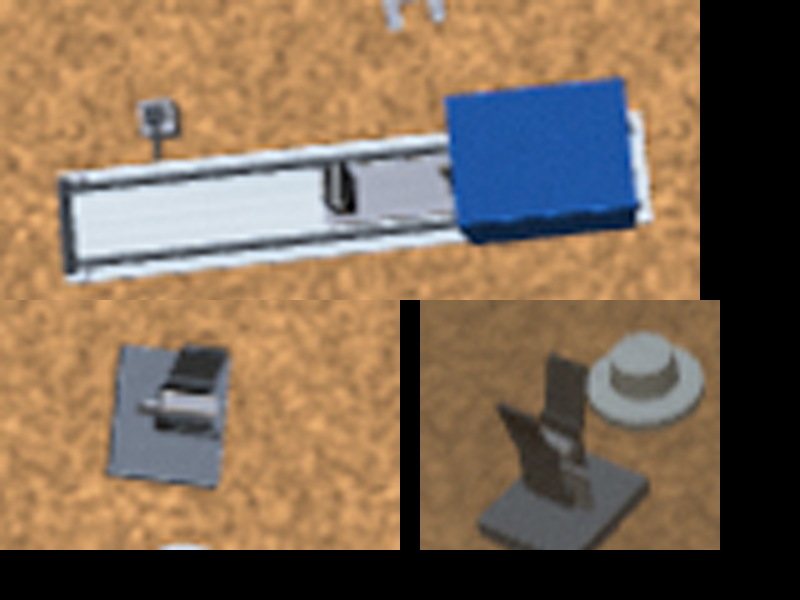

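The crops show the tab at (228,218) in the full image, the needle end at about (191.5,211), and the clip with its handles splayed along world x on the stand. My boxes were clipped, so I'll measure again using pixel windows.

Run:
```python
from h import *
th=np.radians(5.9)
def rep(n,name,p):
    if len(p)<3: print(n,name,len(p)); return
    r=cv2.minAreaRect((p[:,:2]*1000).astype(np.float32)); print(n,name,len(p),"med",np.round(np.median(p,0)*1000,1),"rect",np.round(r[0],1),np.round(r[1],1),round(r[2],1))
for n in("top","scene"):
    c=dict(np.load(f"{n}0.npz")); W=cloud(c); z=W[...,2]
    w={"top":{"rail":(190,245,165,300),"tab":(205,232,218,248),"ptr":(195,215,180,205),"clip":(182,225,335,375)},
       "scene":{"rail":(220,275,255,405),"tab":(215,250,325,345),"ptr":(250,275,360,380),"clip":(180,230,190,230)}}[n]
    def g(k,lo,hi):
        a=w[k]; p=W[a[0]:a[1],a[2]:a[3]].reshape(-1,3); return p[(p[:,2]>lo)&(p[:,2]<hi)]
    rep(n,"rail",g("rail",.005,.016)); rep(n,"hood",g("rail",.117,.13)); rep(n,"tab",g("tab",.062,.075)); rep(n,"tab+",g("tab",.035,.075))
    rep(n,"ptr",g("ptr",.03,.05)); rep(n,"block",g("clip",.009,.019));rep(n,"clip",g("clip",.05,.15));rep(n,"cliptop",g("clip",.09,.15))
    rep(n,"ctopA",(lambda p:p[p[:,0]<.595])(g("clip",.098,.15)));rep(n,"ctopB",(lambda p:p[p[:,0]>.595])(g("clip",.098,.15)))
    rep(n,"pivot",g("clip",.055,.07))
```

```text
top rail 1204 med [559.3 194.2   8.5] rect [576.1 113.9] [412.  171.2] 90.0
top hood 948 med [581.4   1.7 122.7] rect [582.6   1.8] [ 76.3 104.7] 5.9
top tab 38 med [570.8 127.1  66.4] rect [569.5 127. ] [27.3 12.1] 2.6
top tab+ 54 med [567.8 124.5  65.5] rect [569.4 126.7] [27.6 14.7] 6.7
top ptr 35 med [615.3 243.5  34.7] rect [609.1 242.5] [36.6 17.5] 10.0
top block 369 med [ 605.3 -252.9   14. ] rect [ 619.8 -263.4] [70.2 84.7] 83.2
top clip 183 med [ 627.3 -266.7   72.1] rect [ 619.6 -266.8] [33.9 54.4] 81.3
top cliptop 58 med [ 640.1 -267.7  102.2] rect [ 619.7 -266.6] [28.1 54.6] 82.7
top ctopA 13 med [ 594.6 -268.7  103.7] rect [ 593.4 -264. ] [26.5  3.3] 89.0
top ctopB 29 med [ 642.6 -267.6  102.9] rect [ 621.5 -266.8] [27.  51.6] 83.9
top pivot 75 med [ 621.4 -266.7   64.5] rect [ 620.1 -265.9] [27.6 33.9] 1.5
scene rail 1362 med [579.9 183.5   8.6] rect [584.9 127.4] [212.  445.8] 23.9
scene hood 1
scene tab 33 med [572.3 127.8  66.8] rect [570.7 128.5] [30.  12.7] 7.5
scene tab+ 76 med [578.1 129.6  58.4] rect [570.5 128.6] [29.6 14.3] 2.4
scene ptr 32 med [616.6 245.6  33.1] rect [610.  243.1] [40.9 16.5] 16.7
scene block 440 med [ 626.3 -255.9   13.8] rect [ 583.2 -274.7] [183.7 114.9] 27.5
scene clip 249 med [ 611.4 -262.    77.4] rect [ 620.  -264.9] [33.2 58.9] 84.6
scene cliptop 81 med [ 600.5 -262.4  101.9] rect [ 619.9 -265.8] [31.4 58.9] 84.6
scene ctopA 5 med [ 591.6 -271.7  103.3] rect [ 592.  -264.6] [28.7  3. ] 86.1
scene ctopB 46 med [ 602.  -261.9  103.7] rect [ 621.7 -266. ] [31.4 55.5] 84.6
scene pivot 67 med [ 622.5 -257.3   63.5] rect [ 620.5 -263.2] [29.7 36.8] 85.6
```

Emit:
play_rows(steps=[[0.1,[2,-3.3,0],[0,0,3]],[0.1,[2,-3.3,0],[0,0,3]],[0.1,[2,-3.3,0],[0,0,3]],[0.1,[2,-3.3,0],[0,0,3]],[0.1,[2,-3.3,0],[0,0,3]],[0.1,[2,-3.3,0],[0,0,3]],[0.1,[2,-3.3,0],[0,0,3]],[0.1,[2,-3.3,0],[0,0,3]],[0.1,[2,-3.3,0],[0,0,3]],[0.1,[2,-3.3,0],[0,0,3]]], newtons=30)

```text
time: 1.1
position: [0.4756, 0.2848, 0.2499]
eef_rot: [[-0.994, -0.106, -0.0], [-0.106, 0.994, -0.0], [0.0, -0.0, -1.0]]
force: [0.4, -0.4, -0.1]
grip_width: 0.552
grasp_force: 0.0
```

Emit:
play_rows(steps=[[0.1,[2,-3.2,0],[0,0,0]],[0.1,[2,-3.2,0],[0,0,0]],[0.1,[2,-3.2,0],[0,0,0]],[0.1,[2,-3.2,0],[0,0,0]],[0.1,[1.5,-3,0],[0,0,0]],[0.1,[0,0,0],[0,0,0]],[0.1,[0,0,0],[0,0,0]],[0.1,[0,0,0],[0,0,0]],[0.1,[0,0,0],[0,0,0]],[0.1,[0,0,0],[0,0,0]]])

```text
time: 2.1
position: [0.5698, 0.1293, 0.25]
eef_rot: [[-0.994, -0.105, -0.0], [-0.105, 0.994, 0.0], [0.0, 0.0, -1.0]]
force: [-0.4, 0.4, 0.8]
grip_width: 0.552
grasp_force: 0.0
```

Run:
```python
from h import *
s=bot.sense(); print(s["time"],s["position"],s["q"])
c=cam("wrist"); cv2.imwrite("pics/w1.png",c["frame"]); np.savez("w1.npz",**c); print(c["fx"],c["cx"],c["cy"],c["T"])
```

```text
2.1 [0.56977139 0.12926791 0.24999529] [-0.52691643  0.28128354  0.23584984  1.82499176 -0.07531445  1.04404472
  1.41388263]
325.19226210127806 280.9918157111936 212.27606260437923 [[-0.10479665 -0.95127368 -0.28999318  0.49592869]
 [ 0.99449297 -0.099895   -0.03169747  0.12174459]
 [ 0.0011841  -0.29171797  0.95650365  0.37497977]
 [ 0.          0.          0.          1.        ]]
```

View pics/w1.png

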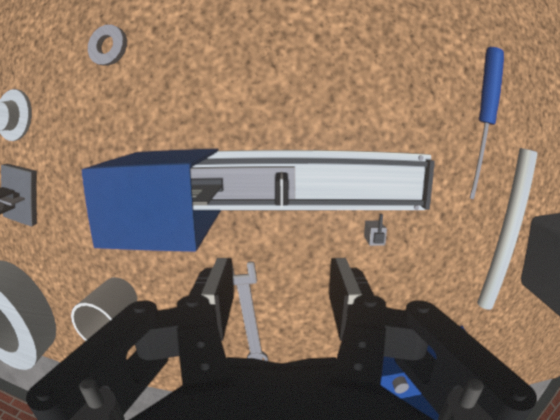

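The wrist view shows the tab with its white line at about (282,190), the needle at about (380,220), the pointer block top at (377,237), and the rail spanning rows 152–212. Now I'll cast rays for exact values.

```bash
cat >> h.py <<'E'
def wray(c,u,v):
    x=(u-c["cx"])/c["fx"]; y=(v-c["cy"])/c["fy"]; r=np.hypot(x,y)+1e-9; s=np.sin(r)/r
    return c["T"][:3,:3]@np.array([x*s,-y*s,-np.cos(r)])
def wpt(c,u,v,z):
    d=wray(c,u,v); o=c["T"][:3,3]; return o+d*(z-o[2])/d[2]
E
python3 - <<'E'
from h import *
c=dict(np.load("w1.npz")); g=cv2.cvtColor(c["frame"],cv2.COLOR_BGR2GRAY).astype(int)
for r in(176,184,192,200): print(r,g[r,270:296])
for r in(212,215,219,223,227): print(r,g[r,368:392])
for col in(320,400): print(col,g[146:216,col])
E
```

```text
176 [167 167 165 158 135  91  58  48  48  52  74  94  87  60  48  47  54  82
 131 159 166 166 167 166 174 196]
184 [165 165 166 158 129  81  63  65  66  93 157 197 175 108  66  63  64  68
  94 135 159 163 166 164 171 192]
192 [167 167 166 159 129  83  61  63  63  83 136 182 169 107  67  65  61  74
 110 146 163 167 167 165 173 190]
200 [ 82  81  84  79  70  60  60  61  64  80 133 182 172 105  67  62  61  60
  66  76  81  83  84  84  84  83]
212 [151 152 152 146 139 132 132 134 136 134 131 129 130 136 146 150 154 151
 153 153 157 160 159 159]
215 [150 148 146 144 141 138 137 141 139 132 120  93  77  83 105 141 159 159
 156 153 156 158 161 159]
219 [141 146 148 149 146 140 134 127 124 117  99  77  80  91 112 142 148 146
 145 143 141 145 147 148]
223 [ 88  88  86  88  88  87  89  86  88  85  74  70  84  94 112 134 135 128
 126 132 139 143 148 142]
227 [ 83  83  88 100 106 106 105 107 104  95  76  76  89  94 107 110 111 118
 130 141 147 150 148 152]
320 [139 131 134 137 160 197 209 211 211 209 200 174 128  94  94  93 105 141
 186 207 211 211 210 210 210 211 213 214 213 213 216 215 211 211 209 209
 211 215 214 212 211 210 207 206 206 207 208 208 208 207 211 205 181 116
  82  90  93  98 121 165 198 206 209 193 160 158 160 157 149 144]
400 [140 140 146 143 138 134 147 188 210 212 212 208 204 185 136  98  92  91
 106 144 188 207 213 214 211 208 207 210 212 211 211 214 216 214 211 207
 207 211 213 216 214 212 212 213 211 212 214 213 212 211 209 208 195 150
 100  87  90  91 109 156 198 209 211 202 162 137 135 137 143 145]
```

Run:
```python
from h import *
c=dict(np.load("w1.npz"))
f=lambda u,v,z:np.round(wpt(c,u,v,z)*1000,1)
print("tab line",[f(281.2,v,.068) for v in(176,192,205)])
print("needle",[f(u,v,.037) for u,v in((380.3,215),(379.4,219),(379,223))],"blk",f(377,237,.036))
for z in(.008,.014):
  a,b,d,e=[wpt(c,u,v,z)*1000 for u,v in((320,149.8),(400,152.7),(320,209.8),(400,209.9))]
  for p,q in((a,b),(d,e)): print(z,np.degrees(np.arctan2(-(q-p)[0],(q-p)[1])),p,q)
  print("mid",(a+d)/2,(b+e)/2)
th=np.radians(5.8);yd=np.array([-np.sin(th),np.cos(th)])
print("q",(wpt(c,379.5,219,.037)-wpt(c,281.2,192,.068))[:2]@yd)
# yaw from whole top-view edges of rail
t=dict(np.load("top0.npz")); W=cloud(t)
P=W[188:245,165:300].reshape(-1,3); P=P[(P[:,2]>.0055)&(P[:,2]<.03)]
for yaw in(4.8,5.3,5.8,6.3,6.8):
  a=np.radians(yaw); xr=P[:,0]*np.cos(a)+P[:,1]*np.sin(a); xr=xr[(xr>.52)&(xr<.64)]; print(yaw,np.percentile(xr,[.5,2,98,99.5])*1000)
```

```text
tab line [array([552.8, 128.3,  68. ]), array([568.5, 130. ,  68. ]), array([581.6, 131.3,  68. ])]
needle [array([589.9, 244.4,  37. ]), array([594.7, 244.3,  37. ]), array([599.4, 244.7,  37. ])] blk [616.8 246.2  36. ]
0.008 5.730265904582018 [528.97454348 170.10636642   8.        ] [519.35362545 265.98304635   8.        ]
0.008 5.995425264636306 [599.32513693 179.47738209   8.        ] [588.81582268 279.54368412   8.        ]
mid [564.1498402  174.79187425   8.        ] [554.08472407 272.76336523   8.        ]
0.014 5.730265904581999 [528.43425453 169.31566709  14.        ] [518.97063539 263.62479445  14.        ]
0.014 5.995425264636413 [597.63463862 178.5334697   14.        ] [587.29714825 276.9637202   14.        ]
mid [563.03444658 173.9245684   14.        ] [553.13389182 270.29425732  14.        ]
q 0.1111965517303526
4.8 [540.37491134 542.05384857 613.14845032 632.5125987 ]
5.3 [541.61541822 542.61516777 612.59168904 632.7810428 ]
5.8 [541.45942717 542.14855713 613.5991251  634.47604636]
6.3 [540.99930801 541.93995992 614.57729129 633.61877137]
6.8 [540.20853135 541.78292446 615.63355762 634.86276631]
```

Emit:
play_rows(steps=[[0.1,[-0.1,0,-3],[0,0,0]],[0.1,[0,0,-3],[0,0,0]],[0.1,[0,0,-3],[0,0,0]],[0.1,[0,0,-3],[0,0,0]],[0.1,[0,0,-3],[0,0,0]],[0.1,[0,0,-3],[0,0,0]],[0.1,[0,0,-1],[0,0,0]],[0.1,[0,0,-1],[0,0,0]],[0.1,[0,0,0],[0,0,0]],[-1,[0,0,0],[0,0,0]]])

```text
time: 3.15
position: [0.5697, 0.1286, 0.051]
eef_rot: [[-0.995, -0.104, 0.001], [-0.104, 0.995, 0.0], [-0.001, 0.0, -1.0]]
force: [-0.2, -0.2, -0.6]
grip_width: 0.393
grasp_force: 0.0
```

Emit:
play_rows(steps=[[-1,[0,0,0],[0,0,0]],[-1,[0,0,0],[0,0,0]],[-1,[0,0,0],[0,0,0]],[-1,[0,0,0],[0,0,0]],[-1,[0,0,0],[0,0,0]],[-1,[0,0,0],[0,0,0]],[-1,[0,0,0],[0,0,0]],[-1,[0,0,0],[0,0,0]],[-1,[0,0,0],[0,0,0]],[-1,[0,0,0],[0,0,0]]], newtons=30)

```text
time: 4.15
position: [0.5698, 0.1286, 0.0512]
eef_rot: [[-0.995, -0.104, 0.002], [-0.104, 0.995, 0.001], [-0.002, 0.001, -1.0]]
force: [-1.2, 1.3, 7.1]
grip_width: 0.161
grasp_force: 30.8
```

Emit:
play_rows(steps=[[-1,[-0.1,1,0],[0,0,0]],[-1,[-0.15,1.5,0],[0,0,0]],[-1,[-0.15,1.5,0],[0,0,0]],[-1,[-0.15,1.5,0],[0,0,0]],[-1,[-0.15,1.5,0],[0,0,0]],[-1,[-0.15,1.5,0],[0,0,0]],[-1,[-0.15,1.5,0],[0,0,0]],[-1,[-0.1,1.05,0],[0,0,0]],[-1,[0,0,0],[0,0,0]],[-1,[0,0,0],[0,0,0]]])

```text
time: 5.15
position: [0.558, 0.2401, 0.0512]
eef_rot: [[-0.995, -0.105, 0.0], [-0.105, 0.995, 0.001], [-0.001, 0.001, -1.0]]
force: [-5.5, 1.2, 9.5]
grip_width: 0.161
grasp_force: 31.3
```

Run:
```python
from h import *
s=bot.sense(); print(s["time"],s["position"],s["force"])
c=cam("wrist"); cv2.imwrite("pics/w2.png",c["frame"]); np.savez("w2.npz",**c)
```

```text
5.15 [0.55799405 0.24006458 0.05120916] [-5.48122778  1.15304584  9.46126935]
```

View pics/w2.png

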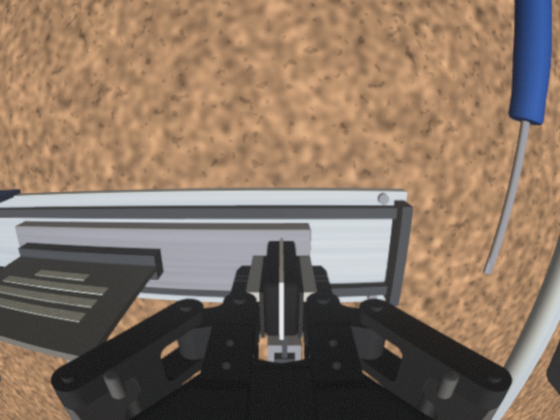

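The wrist view shows the tab pinched, with its white line at u≈281 and the pointer block behind it at about (284,353). The card is out of the hood on the left. I'll measure the pointer column against the line.

Run:
```python
from h import *
c=dict(np.load("w2.npz")); g=cv2.cvtColor(c["frame"],cv2.COLOR_BGR2GRAY).astype(int)
for r in(242,270,300): print(r,g[r,270:296])
for r in(338,344,348,352,356,359): print(r,g[r,262:306])
```

```text
242 [ 54  46  47  44  47  46  44  45  56  80 104 112  98  71  52  47  47  47
  49  46  47  49  53  78 121 154]
270 [ 38  42  41  38  40  40  41  37  56  91 111 115 104  80  54  39  41  38
  42  40  43  41  40  41  39  42]
300 [ 49  50  48  50  52  49  50  52 101 180 223 230 223 179 102  52  51  48
  48  50  47  49  51  50  51  48]
338 [147 148 151 157 153 128  99  85  83  86  82  83  81  82  83  85 103 155
 204 222 217 172 114  90  88  88  86  83  83  84  83  84  84  86  84  83
  80  81  90 119 133  99  58  44]
344 [161 160 159 158 152 126 103  95  96  96  94  93  93  93  94  94  93  94
  93  91  88  89  89  88  87  91  92  93  92  94  93  97  96  98  95  97
  97  94  92 103 124 127  86  48]
348 [147 150 155 159 159 163 164 162 162 162 163 163 163 163 163 162 162 162
 160 142 113  91  89  86 101 135 159 162 167 168 164 163 163 164 161 162
 162 161 154 141 142 132  80  37]
352 [148 156 164 170 175 171 164 163 162 162 164 156 136 126 124 124 124 124
 120 111  97  88  88  87  94 108 118 122 120 120 121 121 129 145 158 160
 162 159 150 131 131 123  73  36]
356 [140 144 146 149 152 158 160 162 162 163 162 148  94  51  46  48  45  47
  52  63  76  83  83  84  80  66  50  44  49  50  49  54  88 127 155 161
 160 160 147 129 139 131  86  41]
359 [ 98 108 120 130 137 145 154 160 163 164 163 149 102  76  74  75  75  73
  74  74  74  74  75  75  73  75  74  72  73  73  72  74  93 127 145 146
 140 137 121  95  88  80  53  34]
```

Run:
```python
from h import *
c=dict(np.load("w2.npz")); th=np.radians(5.85);yd=np.array([-np.sin(th),np.cos(th)])
for u,v,z in((281,300,.068),(281.2,330,.068),(284,350,.036),(284,350,.039),(284,357,.038)): p=wpt(c,u,v,z); print(z,p.round(4),p[:2]@yd)
print(bot.sense()["position"][:2]@yd, np.degrees(np.arctan2(.105,.995)))
```

```text
0.068 [0.5524 0.2398 0.068 ] 0.1822785713798548
0.068 [0.5673 0.2415 0.068 ] 0.18239971418274034
0.036 [0.6061 0.2472 0.036 ] 0.1841585336970665
0.039 [0.6035 0.2469 0.039 ] 0.18410938134183347
0.038 [0.6097 0.2476 0.038 ] 0.18416652768015823
0.18171817526779624 6.023993082319618
```

Emit:
play_rows(steps=[[-1,[-0.01,0.07,0],[0,0,0]],[-1,[-0.01,0.07,0],[0,0,0]],[-1,[0,0,0],[0,0,0]],[-1,[0,0,0],[0,0,0]],[-1,[0,0,0],[0,0,0]],[0,[0,0,0],[0,0,0]],[0,[0,0,0],[0,0,0]],[0,[0,0,0],[0,0,0]],[0,[0,0,0],[0,0,0]],[0,[0,0,2],[0,0,0]]])

```text
time: 6.2
position: [0.5566, 0.2397, 0.0682]
eef_rot: [[-0.995, -0.104, -0.003], [-0.104, 0.995, -0.002], [0.003, -0.002, -1.0]]
force: [-0.4, 0.2, 0.4]
grip_width: 0.5
grasp_force: 0.0
```

Emit:
play_rows(steps=[[0,[0,0,3],[0,0,0]],[0,[0,0,3],[0,0,0]],[0,[0,0,3],[0,0,0]],[0,[0,0,3],[0,0,0]],[0,[0,0,3],[0,0,0]],[0,[0,0,3],[0,0,0]],[0,[0,0,0],[0,0,0]],[0,[0,0,0],[0,0,0]],[0,[0,0,0],[0,0,0]],[0,[0,0,0],[0,0,0]]])

```text
time: 7.2
position: [0.5575, 0.2401, 0.2489]
eef_rot: [[-0.995, -0.104, -0.001], [-0.104, 0.995, -0.001], [0.002, -0.001, -1.0]]
force: [-0.1, 1.1, 0.1]
grip_width: 0.5
grasp_force: 0.0
```

Run:
```python
from h import *
s=bot.sense(); print(s["time"],s["position"],s["force"])
c=cam("wrist"); np.savez("w3.npz",**c); cv2.imwrite("pics/w3.png",cv2.resize(c["frame"][140:260,180:380],None,fx=4,fy=4,interpolation=cv2.INTER_CUBIC))
g=cv2.cvtColor(c["frame"],cv2.COLOR_BGR2GRAY).astype(int)
for r in(180,185,190,195,200,212,216,220,224,228,232): print(r,g[r,268:300])
```

```text
7.2 [0.55750657 0.24006999 0.24892681] [-0.0960561   1.14043299  0.10350496]
180 [161 158 160 160 159 152 126  82  52  48  44  49  81 121 121  81  50  47
  48  56  89 130 151 157 156 160 169 188 199 201 202 202]
185 [160 158 160 158 158 152 125  80  63  59  62  69 113 166 166 112  70  60
  60  58  81 125 150 157 156 158 169 190 205 208 209 208]
190 [157 158 158 160 155 151 123  80  60  61  61  68 112 166 165 112  68  59
  59  59  81 125 150 157 156 157 164 185 201 205 202 204]
195 [160 162 162 160 160 154 124  83  61  57  60  68 113 167 168 111  67  59
  59  59  80 126 152 158 160 160 166 183 199 202 201 202]
200 [ 95  96  96  94  95  92  79  59  56  56  61  68 112 167 166 112  66  59
  60  54  59  78  90  95  95  94  96 101 107 107 106 108]
212 [150 146 144 142 140 136 134 131 133 135 136 138 137 132 131 125 126 126
 128 128 127 129 131 133 138 141 141 142 143 145 145 148]
216 [145 143 138 136 136 138 144 149 152 147 144 142 136 121  98  89 107 125
 135 131 129 130 131 132 138 146 151 154 153 152 150 150]
220 [144 139 136 135 140 141 139 139 139 140 141 145 145 135 110  98 109 124
 128 125 121 118 122 136 147 151 150 148 143 141 139 138]
224 [136 134 136 136 134 132 116  95  84  83  84  84  84  86  88  89  87  86
  84  82  86  86  89 106 122 132 137 135 132 125 122 124]
228 [146 145 143 139 140 132 118  99  91  91  89  90  88  90  88  88  90  88
  92  89  88  91  92 108 130 141 136 128 120 117 119 128]
232 [149 147 141 133 125 131 151 162 159 156 155 155 153 137 110 100 119 143
 153 155 155 157 154 149 144 144 140 137 135 139 136 131]
```

View pics/w3.png

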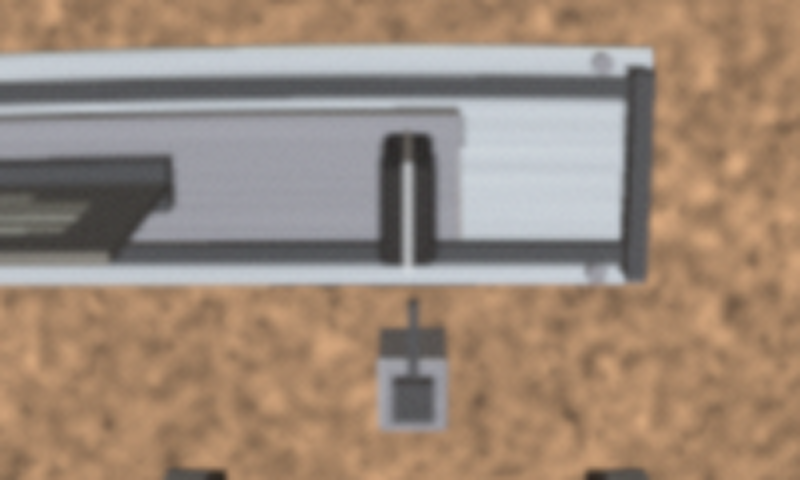

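The view shows the tab line at u=281.5 and the needle at u=282.9, so they're very nearly aligned.

Run:
```python
from h import *
c=dict(np.load("w3.npz")); th=np.radians(5.85);yd=np.array([-np.sin(th),np.cos(th)])
for u,v,z in((281.5,185,.068),(281.5,200,.068),(282.9,216,.037),(282.9,220,.037),(282.9,232,.037)): p=wpt(c,u,v,z); print(z,p.round(4),p[:2]@yd)
t=cam("top"); np.savez("top1.npz",**t); W=cloud(t)
def pts(a,lo,hi):
    p=W[a[0]:a[1],a[2]:a[3]].reshape(-1,3); return p[(p[:,2]>lo)&(p[:,2]<hi)]
```

```text
0.068 [0.5488 0.2401 0.068 ] 0.18289183572428036
0.068 [0.5637 0.2416 0.068 ] 0.18291940809386184
0.037 [0.5895 0.2459 0.037 ] 0.18454384138104013
0.037 [0.594  0.2464 0.037 ] 0.1845586028512773
0.037 [0.6079 0.2479 0.037 ] 0.18460490878188546
```

Emit:
play_rows(steps=[[0,[0,0.17,-3],[0,0,0]],[0,[0,0,-3],[0,0,0]],[0,[0,0,-3],[0,0,0]],[0,[0,0,-3],[0,0,0]],[0,[0,0,-3],[0,0,0]],[0,[0,0,-3],[0,0,0]],[0,[0,0,-1],[0,0,0]],[0,[0,0,-1],[0,0,0]],[-1,[0,0,0],[0,0,0]],[-1,[0,0,0],[0,0,0]]])

```text
time: 8.3
position: [0.5584, 0.2421, 0.0509]
eef_rot: [[-0.995, -0.103, 0.001], [-0.103, 0.995, 0.0], [-0.001, 0.0, -1.0]]
force: [-0.3, -4.4, -0.3]
grip_width: 0.172
grasp_force: 2.1
```

Emit:
play_rows(steps=[[-1,[0,0,0],[0,0,0]],[-1,[0,0,0],[0,0,0]],[-1,[0,0,0],[0,0,0]],[-1,[0,0,0],[0,0,0]],[-1,[0,0,0],[0,0,0]],[-1,[0,0,0],[0,0,0]],[-1,[0,0,0],[0,0,0]],[-1,[0,0,0],[0,0,0]],[-1,[0,0,0],[0,0,0]],[-1,[0,0,0],[0,0,0]]])

```text
time: 9.3
position: [0.5585, 0.2421, 0.051]
eef_rot: [[-0.995, -0.104, 0.001], [-0.104, 0.995, 0.001], [-0.001, 0.0, -1.0]]
force: [-0.3, -2.1, 7.7]
grip_width: 0.158
grasp_force: 33.4
```

Run:
```python
from h import *
th=np.radians(5.85);yd=np.array([-np.sin(th),np.cos(th)])
s=bot.sense(); print(s["time"],s["position"],s["force"],s["position"][:2]@yd,s["grip_width"])
c=cam("wrist"); np.savez("w4.npz",**c)
g=cv2.cvtColor(c["frame"],cv2.COLOR_BGR2GRAY).astype(int)
for r in(300,320,348,350): print(r,g[r,266:300])
for r in(300,330):
    row=np.clip(g[r,274:290]-80,0,None); u=(row*np.arange(274,290)).sum()/row.sum(); print(u,wpt(c,u,r,.068)[:2]@yd)
```

```text
9.3 [0.5584732  0.24210644 0.05097871] [-0.26369324 -2.10979206  7.71359487] 0.18392350214374414 0.1584398006034045
300 [ 45  49  48  50  49  49  50  50  50  49  49  51 101 180 224 230 223 178
  99  53  49  52  48  50  48  51  51  49  48  45  44  39  41  54]
320 [ 43  46  45  45  43  45  46  47  48  48  49  51  98 175 224 230 223 176
  97  50  48  44  47  46  48  45  45  46  45  42  41  40  46  61]
348 [162 162 164 164 163 163 162 164 162 164 162 155 129  99  86  86  89 111
 145 161 165 166 165 163 164 161 162 162 162 163 161 156 143 139]
350 [163 164 163 162 161 160 159 158 159 159 159 152 126  98  87  87  91 112
 142 157 159 158 157 158 156 161 159 161 162 162 159 155 137 134]
280.9837037037037 0.18426643626090178
280.98 0.18428467725422767
```

Emit:
play_rows(steps=[[0,[0,0,0],[0,0,0]],[0,[0,0,0],[0,0,0]],[0,[0,0,0],[0,0,0]],[0,[0,0,0],[0,0,0]],[0,[0,0,2],[0,0,0]],[0,[0,0,3.5],[0,0,0]],[0,[0,0,3.5],[0,0,0]],[0,[0,0,3.5],[0,0,0]],[0,[0,0,3.5],[0,0,0]],[0,[0,0,3.5],[0,0,0]]])

```text
time: 10.35
position: [0.5577, 0.2418, 0.2465]
eef_rot: [[-0.995, -0.103, -0.0], [-0.103, 0.995, -0.0], [0.0, -0.0, -1.0]]
force: [0.3, -0.5, 0.7]
grip_width: 0.496
grasp_force: 0.0
```

Run:
```python
from h import *
th=np.radians(5.85);yd=np.array([-np.sin(th),np.cos(th)])
c=cam("wrist"); np.savez("w5.npz",**c); print(bot.sense()["position"])
g=cv2.cvtColor(c["frame"],cv2.COLOR_BGR2GRAY).astype(int)
for r in(185,195,216,220,232): print(r,g[r,268:300])
```

```text
[0.55976523 0.24259956 0.25232148]
185 [159 158 159 159 154 138 104  71  59  61  61  90 151 190 167 103  64  63
  61  64  91 131 151 157 157 157 166 187 205 208 208 209]
195 [162 161 163 161 158 144 110  71  57  61  61  86 145 187 166 102  63  60
  58  61  89 131 153 156 160 159 166 183 199 202 201 201]
216 [140 138 135 138 143 150 150 149 147 145 139 126 104  83  95 117 130 132
 130 129 130 130 134 141 148 153 153 151 149 148 151 151]
220 [135 136 138 140 141 140 141 140 142 140 144 137 117  98 106 123 128 128
 124 123 124 133 145 151 152 150 146 143 142 140 138 137]
232 [144 137 131 130 144 158 158 158 158 157 153 143 120 100 112 141 154 156
 155 157 157 162 160 147 143 136 135 140 138 136 127 126]
```

The line is at u≈281.1 and the needle at u≈281.1, so the carrier is aligned. On to the clip.

Emit:
play_rows(steps=[[1,[0.5,-4,0],[0,0,-8]],[1,[0.5,-4,0],[0,0,-8]],[1,[0.5,-4,0],[0,0,-8]],[1,[0.5,-4,0],[0,0,-8]],[1,[0.5,-4,0],[0,0,-8]],[1,[0.5,-4,0],[0,0,-8]],[1,[0.5,-4,0],[0,0,-8]],[1,[0.5,-4,0],[0,0,-8]],[1,[0.5,-4,0],[0,0,-8]],[1,[0.5,-4,0],[0,0,-8]]])

```text
time: 11.4
position: [0.6079, -0.1596, 0.2449]
eef_rot: [[-0.269, 0.963, 0.0], [0.963, 0.269, 0.0], [-0.0, 0.0, -1.0]]
force: [0.2, 0.9, -1.4]
grip_width: 1.0
grasp_force: 0.0
```

Emit:
play_rows(steps=[[1,[0.3,-3.5,0],[0,0,-8]],[1,[0.3,-3.5,0],[0,0,-8]],[1,[0.2,-3,0],[0,0,-7]],[1,[0,0,0],[0,0,0]],[1,[0,0,0],[0,0,0]],[1,[0,0,0],[0,0,0]],[1,[0,0,0],[0,0,0]],[1,[0,0,0],[0,0,0]],[1,[0,0,0],[0,0,0]],[1,[0,0,0],[0,0,0]]])

```text
time: 12.4
position: [0.616, -0.2577, 0.2451]
eef_rot: [[0.122, 0.992, 0.0], [0.992, -0.122, 0.0], [0.0, 0.0, -1.0]]
force: [-0.3, 0.0, 1.1]
grip_width: 0.995
grasp_force: 0.0
```

Run:
```python
from h import *
s=bot.sense(); print(s["time"],s["position"],s["q"])
c=cam("wrist"); cv2.imwrite("pics/w6.png",c["frame"]); np.savez("w6.npz",**c); print(c["T"])
```

```text
12.4 [ 0.61599208 -0.2577391   0.2450965 ] [-0.21918881  0.50743684  0.73797022  1.6580503  -0.3716853   1.12150522
  0.49745368]
[[ 9.92468848e-01  1.17247269e-01  3.54776559e-02  6.25148120e-01]
 [-1.22497247e-01  9.49689899e-01  2.88242120e-01 -1.83675526e-01]
 [ 1.02829851e-04 -2.90417240e-01  9.56900108e-01  3.70074739e-01]
 [ 0.00000000e+00  0.00000000e+00  0.00000000e+00  1.00000000e+00]]
```

View pics/w6.png

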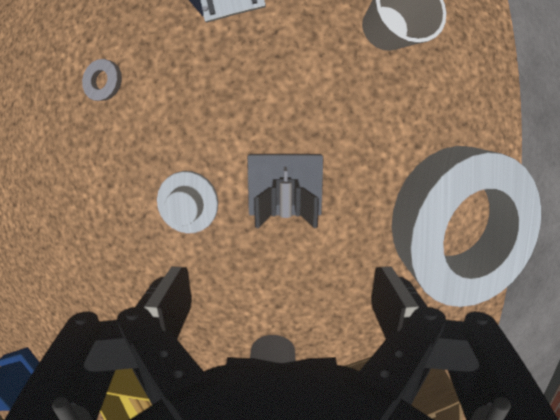

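The wrist view shows the stand block top from (248,155) to (322,155), the blade end at (285,172), and the clip handles at (265,207) and (306,207). The flange is on the left and clear. Next I'll get the clip centre and yaw.

Run:
```python
from h import *
c=dict(np.load("w6.npz")); g=cv2.cvtColor(c["frame"],cv2.COLOR_BGR2GRAY).astype(int)
for r in(158,170,174,195,205,215,222,226): print(r,g[r,242:330:1])
cv2.imwrite("pics/w6c.png",cv2.resize(c["frame"][140:240,235:335],None,fx=6,fy=6,interpolation=cv2.INTER_CUBIC))
```

```text
158 [138 139 139 141 132 112 108 110 112 110 110 109 110 111 109 110 111 109
 110 109 108 111 111 109 109 111 109 109 111 110 111 110 112 111 110 113
 110 111 109 108 110 110 109 108 110 110 109 110 109 109 109 106 109 110
 109 110 110 111 111 109 110 110 110 110 109 110 110 109 110 108 110 109
 109 110 108 109 110 110 108 108 111 117 135 138 139 135 135 136]
170 [137 139 136 137 132 120 114 113 112 112 111 114 113 113 111 113 110 111
 112 113 111 111 111 112 112 113 111 113 110 111 110 110 109 108 110 111
 111 110 110 111 108 103  93  92  93 101 106 108 107 107 106 109 109 110
 110 110 109 110 109 107 108 109 108 108 108 107 108 108 106 109 109 109
 108 108 110 108 109 108 109 110 118 136 142 140 138 134 137 140]
174 [154 147 138 133 126 117 113 112 112 112 113 110 112 113 111 109 110 109
 109 110 110 112 112 115 113 112 110 110 111 111 110 108 110 109 109 109
 110 110 109 109 110 115 133 145 142 127 112 107 109 109 109 108 111 108
 111 111 110 111 108 109 109 107 108 107 109 107 109 107 108 108 107 108
 109 110 109 108 108 110 109 108 110 113 116 126 136 140 142 140]
195 [138 133 1
[... 1095 characters left out ...]
4 148 148 143 139 133 125 115  94  72  74  80  78  67
  59  53  57  74  98 121 136 141 146 148 146 143 140 138 141 136 132 128
 125 128 130 130 131 133 131 130 126 120 118 121 124 126 126 126 124 118
 117 110 110 111 115 117 117 118 124 125 118 102  78  60  56  54  60  70
  78  80  75  83 117 136 140 142 146 148 152 153 154 151 148 145]
226 [135 134 135 136 137 141 141 133 125 118 114 110  98  77  78  80  83  83
  94 110 115 114 109 115 127 136 140 143 144 141 140 135 132 133 131 130
 125 119 116 116 115 113 109 109 115 121 127 129 125 123 120 123 126 130
 130 129 129 129 128 131 133 132 126 125 127 134 135 131 123 104  83  79
  81  82  76  87 120 137 140 142 145 146 150 151 151 145 140 142]
```

View pics/w6c.png

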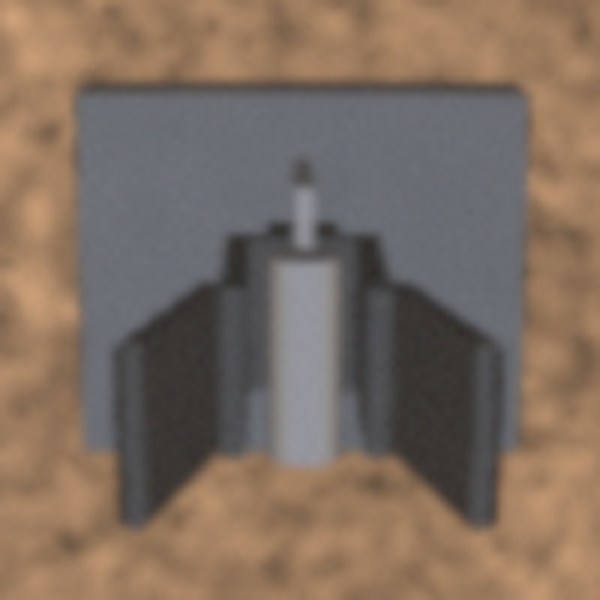

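The crop shows the handle tip corners at full-image (254.5,198.3), (255.3,227.5), (318,198.3) and (317.7,227.2). The pivot rod centre is at u=285.8, rows 183–217.

Run:
```python
from h import *
c=dict(np.load("w6.npz")); f=lambda u,v,z:(wpt(c,u,v,z)*1000)
L1,L2,R1,R2=[f(u,v,.106) for u,v in((254.5,198.3),(255.3,227.5),(318,198.3),(317.7,227.2))]
print(L1,L2,R1,R2); print("mid",(L1+L2+R1+R2)/4,"w",np.linalg.norm(R1-L1),np.linalg.norm(L1-L2),"yaw",[np.degrees(np.arctan2(*(b-a)[1::-1])) for a,b in((L1,R1),(L2,R2))])
print("rod",f(285.8,183,.065),f(285.8,217,.065)); a,b=f(248,155,.015),f(322.5,155,.015);print("block",a,b,np.degrees(np.arctan2(*(b-a)[1::-1])))
print("blade",f(285.5,172,.046))
```

```text
[ 594.77370174 -248.31769068  106.        ] [ 591.6617278  -274.13537753  106.        ] [ 647.78299688 -254.83602682  106.        ] [ 645.21734533 -280.50058381  106.        ]
mid [ 619.85894294 -264.44741971  106.        ] w 53.40855809415253 26.004563759296325 yaw [np.float64(-7.010235910518503), np.float64(-6.7779375952234675)]
rod [ 621.98983923 -247.07968658   65.        ] [ 617.94148382 -280.97728556   65.        ]
block [ 584.09368637 -220.99626831   15.        ] [ 665.34935823 -230.8980599    15.        ] -6.947790428156908
blade [ 622.84736171 -239.71299184   46.        ]
```

Emit:
play_rows(steps=[[1,[0.4,-0.75,-1],[0,0,0]],[1,[0,0,-2],[0,0,0]],[1,[0,0,-2],[0,0,0]],[1,[0,0,-2],[0,0,0]],[1,[0,0,-2],[0,0,0]],[1,[0,0,-2],[0,0,0]],[1,[0,0,-2],[0,0,0]],[1,[0,0,-2],[0,0,0]],[1,[0,0,0],[0,0,0]],[1,[0,0,0],[0,0,0]]], newtons=32)

```text
time: 13.45
position: [0.6197, -0.2661, 0.0948]
eef_rot: [[0.123, 0.992, -0.001], [0.992, -0.123, -0.0], [-0.0, -0.001, -1.0]]
force: [-0.5, 0.1, -0.4]
grip_width: 0.999
grasp_force: 0.0
```

Emit:
play_rows(steps=[[-1,[0,0,0],[0,0,0]],[-1,[0,0,0],[0,0,0]],[-1,[0,0,0],[0,0,0]],[-1,[0,0,0],[0,0,0]],[-1,[0,0,0],[0,0,0]],[-1,[0,0,0],[0,0,0]],[-1,[0,0,0],[0,0,0]],[-1,[0,0,0],[0,0,0]],[-1,[0,0,0],[0,0,0]],[-1,[0,0,0],[0,0,0]]], newtons=32)

```text
time: 14.45
position: [0.6205, -0.2666, 0.098]
eef_rot: [[0.123, 0.992, 0.003], [0.992, -0.123, -0.0], [-0.0, 0.003, -1.0]]
force: [-9.0, 2.6, 30.9]
grip_width: 0.407
grasp_force: 29.1
```

Run:
```python
from h import *
c=cam("wrist"); s=bot.sense(); print(s["time"],s["position"],s["force"],s["grip_width"]*85,s["grasp_force"])
np.savez("w7.npz",**c)
d=cam("scene")["frame"]
o=np.hstack([cv2.resize(c["frame"][180:420,180:380],(400,480)),cv2.resize(d[150:246,170:250],(400,480))]); cv2.imwrite("pics/w7.png",o)
```

```text
14.5 [ 0.62051902 -0.26660593  0.09794809] [-8.17472835  3.33080867 30.6088155 ] 34.63674823322499 29.0653442312032
```

View pics/w7.png

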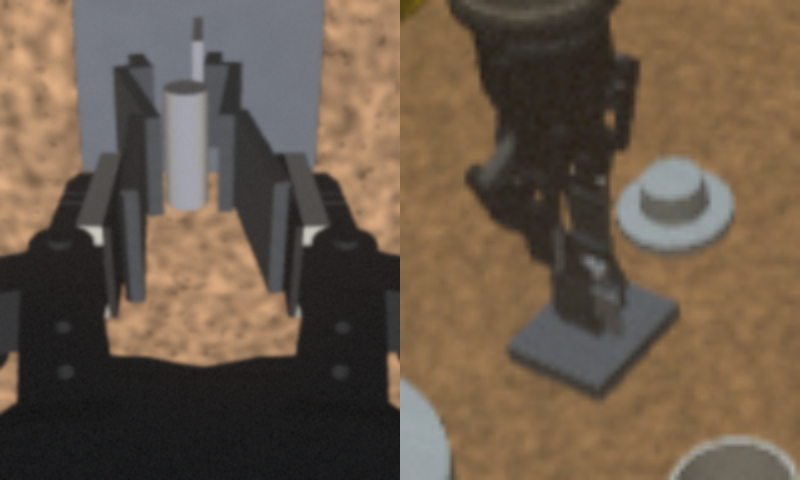

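The wrist crop shows the clip gripped and mostly open, sitting slightly tilted with the right handle still leaning. The scene crop shows it standing on the block. The upward 31 N means it's being pressed down, so I'll ease up a little and keep squeezing.

Emit:
play_rows(steps=[[-1,[0,0,0.1],[0,0,0]],[-1,[0,0,0.1],[0,0,0]],[-1,[0,0,0.1],[0,0,0]],[-1,[0,0,0.1],[0,0,0]],[-1,[0,0,0],[0,0,0]],[-1,[0,0,0],[0,0,0]],[-1,[0,0,0],[0,0,0]],[-1,[0,0,0],[0,0,0]],[-1,[0,0,0],[0,0,0]],[-1,[0,0,0],[0,0,0]]], newtons=38)

```text
time: 15.55
position: [0.6202, -0.2657, 0.0996]
eef_rot: [[0.123, 0.992, 0.001], [0.992, -0.123, -0.0], [-0.0, 0.001, -1.0]]
force: [-2.4, 0.6, 7.7]
grip_width: 0.353
grasp_force: 38.4
```

Emit:
play_rows(steps=[[-1,[0,0,0.3],[0,0,0]],[-1,[0,0,0.7],[0,0,0]],[-1,[0,0,1],[0,0,0]],[-1,[0,0,1.5],[0,0,0]],[-1,[0,0,2],[0,0,0]],[-1,[0,0,2.5],[0,0,0]],[-1,[0,0,2.5],[0,0,0]],[-1,[0,0,2.5],[0,0,0]],[-1,[0,0,2],[0,0,0]],[-1,[0,0,0],[0,0,0]]])

```text
time: 16.55
position: [0.6209, -0.2664, 0.253]
eef_rot: [[0.123, 0.992, 0.005], [0.992, -0.123, -0.001], [-0.001, 0.005, -1.0]]
force: [-0.3, -0.1, -2.0]
grip_width: 0.347
grasp_force: 38.2
```

Run:
```python
from h import *
c=cam("wrist"); s=bot.sense(); print(s["time"],s["position"],s["force"],s["grip_width"]*85,s["grasp_force"])
np.savez("w8.npz",**c)
d=cam("scene"); np.savez("s8.npz",**d)
o=np.hstack([cv2.resize(c["frame"][180:420,180:380],(400,480)),cv2.resize(d["frame"][100:220,150:250],(400,480))]); cv2.imwrite("pics/w8.png",o)
# table of expected card top centre
th=np.radians(5.85); yd=np.array([-np.sin(th),np.cos(th)]); xd=np.array([np.cos(th),np.sin(th)])
t=dict(np.load("top1.npz")); W=cloud(t); P=W[185:245,165:300].reshape(-1,3)
P=P[(P[:,2]>.09)&(P[:,2]<.112)]; print(len(P), np.c_[P[:,:2]@xd,P[:,:2]@yd,P[:,2]][::8].round(4))
```

```text
16.6 [ 0.62038744 -0.26586447  0.25107403] [-0.57629049  0.2289729  -2.22145135] 29.212459982030413 38.223339915275574
84 [[ 0.5808  0.0281  0.1037]
 [ 0.5798  0.0486  0.1045]
 [ 0.5778  0.0256  0.1017]
 [ 0.5792  0.072   0.1054]
 [ 0.5776  0.0494  0.0996]
 [ 0.5791  0.0959  0.1029]
 [ 0.5775  0.0734  0.0966]
 [ 0.5777  0.1004  0.0936]
 [ 0.5416 -0.0999  0.0971]
 [ 0.5422 -0.0327  0.102 ]
 [ 0.5417 -0.012   0.0996]]
```

View pics/w8.png

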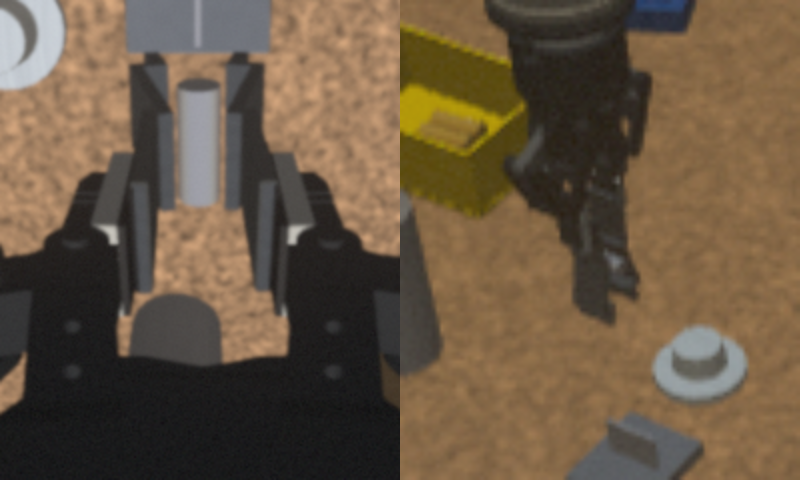

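The wrist crop shows the clip held squarely and fully open. The scene crop shows it lifted off, with the blade bare and the flange untouched. Next I'll carry it to above the card.

Emit:
play_rows(steps=[[-1,[-0.2,1.5,0.3],[0,0,1]],[-1,[-0.4,3,0.3],[0,0,1.3]],[-1,[-0.4,3.2,0],[0,0,1.3]],[-1,[-0.4,3.2,0],[0,0,1.3]],[-1,[-0.4,3.2,0],[0,0,1.3]],[-1,[-0.4,3.2,0],[0,0,1.3]],[-1,[-0.4,3.2,0],[0,0,1.3]],[-1,[-0.4,3.2,0],[0,0,1.3]],[-1,[-0.4,3.2,0],[0,0,1.3]],[-1,[-0.4,3.2,0],[0,0,1.3]]])

```text
time: 17.65
position: [0.5808, 0.0375, 0.2543]
eef_rot: [[-0.101, 0.995, -0.001], [0.995, 0.101, -0.0], [0.0, -0.001, -1.0]]
force: [-0.0, -0.4, -0.5]
grip_width: 0.345
grasp_force: 38.2
```

Emit:
play_rows(steps=[[-1,[-0.4,3.2,0],[0,0,0.2]],[-1,[-0.4,3,0],[0,0,0]],[-1,[-0.4,2,0],[0,0,0]],[-1,[-0.2,1,0],[0,0,0]],[-1,[0,0,0],[0,0,0]],[-1,[0,0,0],[0,0,0]],[-1,[0,0,0],[0,0,0]],[-1,[0,0,0],[0,0,0]],[-1,[0,0,0],[0,0,0]],[-1,[0,0,0],[0,0,0]]])

```text
time: 18.65
position: [0.568, 0.127, 0.255]
eef_rot: [[-0.101, 0.995, -0.0], [0.995, 0.101, -0.0], [-0.0, -0.0, -1.0]]
force: [-0.3, -0.1, -2.2]
grip_width: 0.346
grasp_force: 38.2
```

Run:
```python
from h import *
th=np.radians(5.85); yd=np.array([-np.sin(th),np.cos(th)]); xd=np.array([np.cos(th),np.sin(th)])
c=cam("wrist"); s=bot.sense(); p=s["position"]; print(s["time"],p,s["force"],s["grip_width"]*85,np.degrees(np.arctan2(s["eef_rot"][1][1],s["eef_rot"][0][1])),"rail",p[:2]@xd,p[:2]@yd)
np.savez("w9.npz",**c); cv2.imwrite("pics/w9.png",cv2.resize(c["frame"][150:420,160:400],None,fx=2.2,fy=2.2,interpolation=cv2.INTER_CUBIC))
d=cam("scene"); np.savez("s9.npz",**d); W=cloud(d).reshape(-1,3)
m=(np.abs(W[:,:2]@xd-p[:2]@xd)<.03)&(np.abs(W[:,:2]@yd-p[:2]@yd)<.02)&(W[:,2]>.12)&(W[:,2]<.3)
P=W[m]; print("min z near clip",np.sort(P[:,2])[:10].round(3))
t=dict(np.load("top1.npz")); W=cloud(t)[185:245,165:300].reshape(-1,3); R=np.c_[W[:,:2]@xd,W[:,:2]@yd,W[:,2]]
k=R[(R[:,2]>.1)&(R[:,2]<.108)&(R[:,0]>.57)&(R[:,0]<.59)&(R[:,1]>0)]; print("card x,y range",np.median(k[:,0]),k[:,0].min(),k[:,0].max(),k[:,1].min(),k[:,1].max())
```

```text
18.7 [0.56798173 0.12714611 0.25500244] [-0.33561603 -0.29870767 -1.82210139] 29.410003509178463 5.81736852682818 rail 0.5779830583199395 0.06859272427285187
min z near clip [0.17  0.17  0.17  0.171 0.172 0.172 0.172 0.173 0.173 0.173]
card x,y range 0.5793381252765311 0.5775467115116153 0.5811068604059594 0.016344989290452378 0.11383677501347228
```

View pics/w9.png

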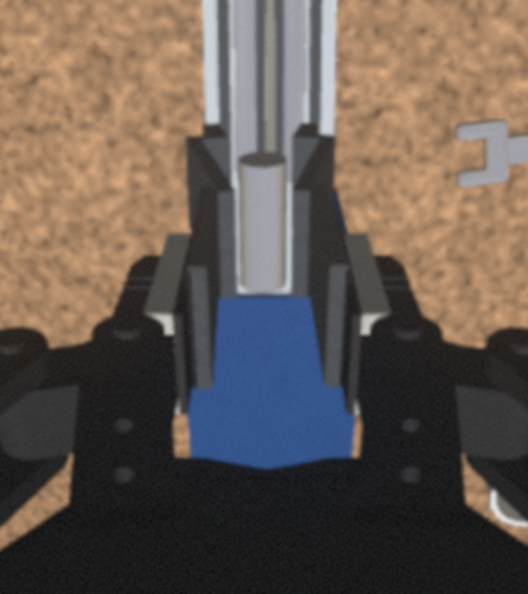

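The wrist crop shows the card edge as a thin line at u≈282 (full image), running between the open jaws and centred on the rod at u≈279. I'll compute the lateral offset.

Run:
```python
from h import *
th=np.radians(5.85); yd=np.array([-np.sin(th),np.cos(th)]); xd=np.array([np.cos(th),np.sin(th)])
c=dict(np.load("w9.npz")); g=cv2.cvtColor(c["frame"],cv2.COLOR_BGR2GRAY).astype(int)
for r in(160,180,200): print(r,g[r,264:302])
for u,v,z in((282.3,177,.105),(282.3,200,.105),(279.3,225,.222),(279.3,280,.222)): p=wpt(c,u,v,z); print(p[:2]@xd,p[:2]@yd)
# jaws: left/right bottom inner edges approx
```

```text
160 [163 181 169 165 166 169 168 166 164 163 159 146 117  96  93  98 122 139
 144 144 135 114  95  94 109 139 157 162 163 164 160 160 161 165 169 182
 160 121]
180 [158 193 194 176 168 167 170 164 165 163 161 151 124  97  92 101 129 145
 146 142 133 112  96  93 107 136 154 161 162 161 162 161 162 164 168 175
 157 116]
200 [137 174 187 172 165 166 166 166 163 162 162 157 132  98  91 101 129 145
 143 140 133 113  93  93 114 140 156 159 161 161 162 162 165 175 192 194
 160 108]
0.5792789947277697 0.09124904802470563
0.5792800381534424 0.0708017999248005
0.5772601206707146 0.08828600462428551
0.5771686412406601 0.056156819616902415
```

Run:
```python
from h import *
th=np.radians(5.85); yd=np.array([-np.sin(th),np.cos(th)]); xd=np.array([np.cos(th),np.sin(th)])
c=dict(np.load("w9.npz"))
for z in(.258,.262):
  for u,v in((251,270.5),(255,326),(313,270.5),(309,326)): p=wpt(c,u,v,z); print(z,(p[:2]@xd).round(4),(p[:2]@yd).round(4))
d=dict(np.load("s9.npz")); W=cloud(d).reshape(-1,3); R=np.c_[W[:,:2]@xd,W[:,:2]@yd,W[:,2]]
k=R[(abs(R[:,0]-.578)<.035)&(abs(R[:,1]-.07)<.04)&(R[:,2]>.165)&(R[:,2]<.2)]; print(len(k),np.percentile(k,[2,50,98],axis=0).round(4))
```

```text
0.258 0.5655 0.0805
0.258 0.5661 0.0513
0.258 0.5916 0.0804
0.258 0.591 0.0512
0.262 0.5659 0.0825
0.262 0.5665 0.0543
0.262 0.5911 0.0825
0.262 0.5906 0.0542
99 [[0.5619 0.0552 0.1698]
 [0.5936 0.0707 0.1869]
 [0.5995 0.0822 0.1996]]
```

Emit:
play_rows(steps=[[-1,[0.12,0.03,-1],[0,0,0]],[-1,[0,0,-1.5],[0,0,0]],[-1,[0,0,-1.5],[0,0,0]],[-1,[0,0,-1.5],[0,0,0]],[-1,[0,0,0],[0,0,0]],[-1,[0,0,0],[0,0,0]],[-1,[0,0,0],[0,0,0]],[-1,[0,0,0],[0,0,0]],[-1,[0,0,0],[0,0,0]],[-1,[0,0,0],[0,0,0]]])

```text
time: 19.75
position: [0.5692, 0.1278, 0.2003]
eef_rot: [[-0.102, 0.995, 0.0], [0.995, 0.102, 0.0], [0.0, 0.0, -1.0]]
force: [-0.7, 0.8, -1.2]
grip_width: 0.344
grasp_force: 38.2
```

Run:
```python
from h import *
th=np.radians(5.85); yd=np.array([-np.sin(th),np.cos(th)]); xd=np.array([np.cos(th),np.sin(th)])
c=cam("wrist"); s=bot.sense(); p=s["position"]; print(s["time"],p,"rail",p[:2]@xd,p[:2]@yd)
np.savez("w10.npz",**c); g=cv2.cvtColor(c["frame"],cv2.COLOR_BGR2GRAY).astype(int)
for r in(195,205,212,222,250): print(r,g[r,240:322])
```

```text
19.8 [0.5691931  0.12782357 0.20023993] rail 0.5792571698786165 0.0691431899021115
195 [138 141 145 154 159 167 183 201 206 208 207 208 200 177 136  99  89  89
  89 105 155 190 188 172 163 165 166 167 165 163 161 160 156 136 108  91
  89 101 128 146 143 141 138 126 107  92  88  93 111 139 154 159 158 160
 159 160 158 161 163 166 184 188 157 107  89  89  92 101 140 183 203 205
 205 206 205 192 171 149 139 133 134 138]
205 [118 127 134 137 139 143 158 184 201 207 207 201 190 173 136  98  86  82
  83  98 141 175 179 165 161 164 165 167 165 162 161 161 157 141 114  93
  92 100 128 143 142 139 137 126 106  90  88  93 113 136 154 159 159 160
 160 155 146 140 139 144 156 151 123  89  86  88  91 107 152 189 205 206
 206 208 198 171 140 128 131 145 159 168]
212 [136 129 118 107  98  95  90  93 101  99  90  80  67  63  64  64  63  65
  63  67  69  69  78 108 139 159 167 164 165 162 160 161 156 140 114  93
  88  97 114 130 137 137 135 124 106  91  85  92 112 138 155 152 133  99
  78  73  71  72  71  69  70  70  66  67  63  59  56  58  65  75  83 109
 152 190 194 165 140 133 129 121 116 117]
222 [154 152 154 150 130  84  63  61  62  58  59  54  53  53  53  52  60  68
  81  87  88  88  89 102 135 155 162 150 125  92  80  76  78  76  76  78
  78  77  78  76  76  77  77  75  78  76  78  79  81  97 130 147 133 104
  88  89  87  87  86  79  65  56  53  53  50  51  50  56  59  56  62 101
 165 199 199 168 146 147 147 145 149 154]
250 [130 139 144 148 143 123  83  59  53  51  52  51  51  50  48  50  48  48
  57  74  86  85  88  86  88  89 105 129 134 125 135 147 155 156 158 160
 160 161 162 163 162 163 162 161 161 160 154 147 134 127 139 143 122  95
  88  87  88  87  89  85  72  55  52  51  49  47  49  50  49  51  49  58
  93 133 138 146 155 157 155 152 146 143]
```

Emit:
play_rows(steps=[[-1,[0.1,0.01,-0.5],[0,0,0]],[-1,[0,0,-1],[0,0,0]],[-1,[0,0,-1],[0,0,0]],[-1,[0,0,-0.7],[0,0,0]],[-1,[0,0,-0.3],[0,0,0]],[-1,[0,0,0],[0,0,0]],[-1,[0,0,0],[0,0,0]],[-1,[0,0,0],[0,0,0]],[-1,[0,0,0],[0,0,0]],[-1,[0,0,0],[0,0,0]]])

```text
time: 20.8
position: [0.5702, 0.1279, 0.1652]
eef_rot: [[-0.102, 0.995, 0.0], [0.995, 0.102, 0.0], [0.0, 0.0, -1.0]]
force: [0.9, 0.3, -1.5]
grip_width: 0.341
grasp_force: 38.2
```

Run:
```python
from h import *
th=np.radians(5.85); yd=np.array([-np.sin(th),np.cos(th)]); xd=np.array([np.cos(th),np.sin(th)])
c=cam("wrist"); d=cam("scene"); s=bot.sense(); p=s["position"]; print(s["time"],p,s["force"],s["grip_width"]*85,"rail",p[:2]@xd,p[:2]@yd)
o=np.hstack([cv2.resize(c["frame"][150:350,197:363],(400,480)),cv2.resize(d["frame"][180:276,280:360],(400,480))]); cv2.imwrite("pics/w11.png",o)
```

```text
20.9 [0.57016219 0.12791674 0.16514209] [ 0.57656292 -0.41781802 -1.36579918] 29.18666020113135 rail 0.5802307103353069 0.06913709622301996
```

View pics/w11.png

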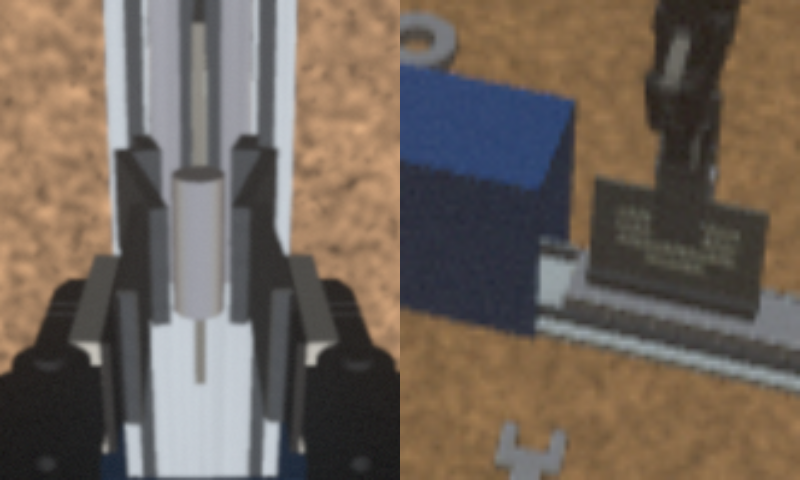

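The wrist crop shows the card edge at crop x≈199, centred between the jaws at x≈160 and 235. The scene crop shows one jaw on each side near the middle of the card. Nothing is touching, so I'm handing the job in.

```bash
python3 -c "
from station import bot
print(bot.close_job())"
```

```text
the job is handed in; nothing more can be done
None
```

The job is handed in at about 21 s: the tab is in line with the pointer to the accuracy of the wrist camera, and the clip is held fully open and still over the middle of the card's top edge, one jaw on each side with no contact seen or felt.

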